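# Lock the sliding tip-box carriage with its quick-release pin

### The arm

A 7-joint arm with a two-finger parallel gripper is mounted at the origin on a cart in front of the work surface, level with it; the furniture and walls round the work are solid. World frame = base frame: x ahead of the robot, y to its left, z up, the work surface at z = 0. Lengths are in mm, angles in degrees, forces in N, time in s.
With the tool pointing down it reaches from about 400 to 850 mm from the base axis. Payload 4.5 kg.
Tool frame: the origin (TCP) lies midway between the tips of the shut fingers; the grasp point (between the pads) lies 19 mm behind it (hold_point_z is the z of the grasp point in the tool frame, in mm); z points along the fingers, y is the direction in which the jaws open and shut (so a half turn about z gives the same grasp; the last joint's range is limited). The gripper opens to 85 mm and grips with 20 to 120 N. Pads are 22 mm wide; open, the fingers measure 114 mm over their backs; the gripper's body (76 mm by 85 mm) begins 54 mm behind the grasp point. The pads swing forward as they close: fully open they stand 13 mm farther back than shut.
Start: joints at [72.869, 39.483, -11.15, 89.685, 9.013, 51.709, -12.324], TCP at [204.211, -590.722, 231.317] pointing down, gripper open.
Joint ranges: [-172.22, 172.22], [-26.19, 119.32], [-84.43, 86.54], [7.71, 146.69], [-57.33, 237.33], [2.42, 119.75], [-152.13, 152.13]. Speed limits (degrees/s): [147.25, 147.25, 180, 180, 180, 180, 180].

### API

Orientations are given as a 3x3 rotation matrix whose columns are the frame's x, y, z axes.
In Python, from bench import get_state, camera, job_done, hold_point_z gives the robot as it stands. The module is installed in compiled form; this text tells all that it offers.
- The arm moves only by the tool jog_arm, never from a script. Its argument "deltas" is a list of rows, each an object of numbers: "fingers": the closure, from 0 (fully open) to 1 (shut); "x", "y", "z": the shift along the tool's x, y, z in cm; "ax", "ay", "az": the turn, a rotation vector about the tool's x, y, z in rad. A call has exactly 5 rows; each row is the pose to reach, as a shift and turn from the pose commanded when the call began, along the tool's axes at that moment; what a row does not reach only later rows make up. A row lasts 1/8 s, in which the tool goes at most 62.5 mm and 10.7 degrees, less where a joint would pass 70% of its speed; a pose out of reach is approached as far as the arm can. A call with a gripper value outside its range is refused whole. The fingers move at their own pace and stop on an object; "squeeze" is the grip in N (left out, the last holds). Time passes only in rows, so rows that repeat a pose let the fingers close, or fill a call up. It gives the time, the measured TCP pose, the force and the opening at its end, in the units of the state.
- get_state(): the state, without advancing time (a new reading comes with each control period).
- camera(name): name is "scene" or "top" or "wrist"; returns a dict with "img" (400x640x3 uint8, red, green, blue), "mtx" (3x3 intrinsics, pixels), "k1" (the pictures are not rectified: a ray, as slopes to the right and down, at radius r is drawn at 1 + k1 r^2 times it, then the intrinsics apply), "extrinsics" (4x4, takes a point from camera to world coordinates). Camera axes: x right, y down, z forward; pixel columns grow to the right and rows downward; lengths in mm; the calibration is good to about 2 mm. A picture is of the moment at which its call begins. There is no depth.
- job_done(): hands the job in, once; it reports no verdict.
The state is a dict: "t": time; "q": joint angles; "dq": joint speeds; "joint_efforts": joint torques, N m; "ee_pos": TCP position; "orientation": TCP orientation; "wrist_force": force on the tool from outside, world axes, zero at the start; "ft_torque": the same for the moment, N m; "grip_width": finger opening in mm.
Only numpy, scipy, OpenCV 4.12 (cv2) and the standard library are available. Lean on these libraries where they do the work, as an engineer would, in place of code of your own. Each camera call takes 0.05 s, during which the arm holds its last target. There are 200 camera calls.

### The job

Lock the tip-box carriage: take the quick-release pin from its stand with its red side button squeezed in, put it into the carriage's eye and, still squeezing, drag the carriage leftwards until you feel the nose find the hidden hole in the thin bar underneath; push the pin fully home, then let go so that the button springs out and the balls lock. Press the bar only gently, about 10 N: 25 N bends it too far. Keep the tip box on the carriage and leave the other things on the table where they are.

Things in the scene. Friction and masses are not known exactly. Their poses are not given: they have to be found in the camera images.
- pin_grip (a point): Quick-release (ball-lock) pin, loose, 0.12 kg, upright in its stand. The point: on its axis, half-way up the black grip, 26 mm above the flange's underside; z up. Grip: 24 mm along x, 42 mm high (4 to 46 mm above the flange's underside); along y from the plain face (-13 mm) to the red button's face (+17 mm). Squeezed along y the button goes in 4 mm, leaving 26 mm centred on the axis.
- pin_flange (a point): Middle of the underside of the pin's steel flange (34 dia x 4 mm), on its axis, 26 mm below pin_grip; z up along the pin. Below it the shank: 14 mm dia, 32 mm long, the last 6 mm tapering to a flat nose of 8 mm dia.
- pin_nose (a point): Tip of the pin's shank, on its axis, 32 mm below pin_flange. Two steel balls on the +-x sides of the shank, 11 mm above this tip, stick out to about 20.5 mm over all and block the 16 mm holes; with the button fully in they lie flush with the shank.
- pin_button (a joint): How far the pin's red button (18 wide, 30 high, on the grip's +y face) is pushed in, m: 0 out (balls out), 0.004 fully in (balls flush). Takes 6 N to start and 12 N to hold fully in.
- stand_top (a point): Fixed grey pin stand, 60 x 60 x 45 mm high on a 76 x 76 x 6 mm foot; the point is the middle of its top, where the pin's flange rests over a wide 25 mm hole (5 mm of sideways play).
- eye (a point): Eye: 16 mm chamfered through hole in the carriage's 8 mm aluminium plate; the point is its centre at the plate's top face, 45 mm above the table; z up. The carriage slides along this frame's y (about 2 N of friction; the pin can drag it). The plate reaches 75 mm to +-y and 30 mm to -x; the tip box stands on the +x side, so close fingers along y here.
- tips_center (a point): Middle of the blue tip box, 102 x 70 x 57 mm high, which rides loose on the carriage's lipped deck, its centre about 85 mm to the +x side of the eye, its near side 50 mm from the eye. Stays on the deck, upright.
- carriage (a joint): Carriage position along its slide, m: 0 at the -y end stop, 0.08 at the +y end stop; grows as the eye moves to +y of its frame.
- index_bar (a joint): How far the sprung steel bar (6 mm thick, 1 mm below the carriage's plate) is pushed down, m: about 0.0002 free, 5 N per mm. Its one 16.5 mm hole, hidden under the carriage on the eye's line of travel, starts 15 to 70 mm from the eye towards +y. A nose on the bar keeps the flange 23 mm above the plate; in the hole the flange goes down onto the plate, balls just below the bar.
- brown_bottle: bystander: small brown bottle with white cap, 52 dia x 110 high mm; origin under its centre.
- beaker: bystander: clear beaker, 57 dia x 70 high mm; origin under its centre.
- timer: bystander: bench timer on its back, 66 x 60 x 20 mm; origin under its centre.
- tape_roll: bystander: roll of yellow tape lying flat, 84 dia x 19 mm; origin under its centre.
- oil_bottle: bystander: white bottle with red cap, 40 dia x 80 high mm; origin under its centre.
- vial: bystander: brown vial with black cap, 27 dia x 60 high mm; origin under its centre.
- gas_control: Obstacle: fixed beige and black gas box on legs between the pin stand and the carriage, about 110 x 130 mm (x, y) and 260 mm high, its knobs reaching to x = 0.46; carry the pin over it or round it. Origin near its middle, on the table.
- computer: Obstacle: fixed black computer tower, 400 x 175 x 355 mm high (x, y, z), its front face at x = 0.50 to 0.52. Origin near the middle of its underside.
- pin: The pin as a body; its origin is the same point as pin_flange.
Not all that is in view belongs to the job. Leave any green or orange look-alike of the pin alone.

How it is judged (in metres and radians):
On the way, in this order (a step that is already met when the one before it is completed fails the run):
1. the pin's nose is in the carriage's eye, the button squeezed in (z of pin_flange in the frame of eye between 0.006 and 0.0275 m and horizontal distance between pin_flange and eye below 0.008 m and value of joint pin_button above 0.0025 m), for 0.1 s.
2. the pin is fully home in the eye, flange on the plate, the button still squeezed in (z of pin_flange in the frame of eye below 0.0035 m and horizontal distance between pin_flange and eye below 0.003 m and angle between pin_flange's own z axis and vertical below 0.08 rad and value of joint pin_button above 0.0025 m), for 0.1 s.
At the end, for the whole second after the job is handed in: The pin stands in the eye with its flange within 3.5 mm of the plate and 3 mm of the eye's centre, upright within 0.08 rad, button sprung out (less than 1 mm in), bar not held down (less than 2 mm), pin and carriage at rest (z of pin_flange in the frame of eye below 0.0035 m and horizontal distance between pin_flange and eye below 0.003 m and angle between pin_flange's own z axis and vertical below 0.08 rad and value of joint pin_button below 0.001 m and value of joint index_bar below 0.002 m and linear speed of pin below 0.02 m/s and velocity of joint carriage between -0.01 and 0.01 m/s); the robot touches nothing.
It fails at once if the bar under the carriage is pressed down by 5 mm or more (25 N) (value of joint index_bar above 0.005 m).
It fails at once if the tip box tips over or comes off the carriage's deck (angle between tips_center's own z axis and vertical above 0.3 rad or height (world z) of tips_center below 0.06 m).
It fails at once if a bystander is moved by more than 30 mm (distance of any of brown_bottle, beaker, timer, tape_roll, oil_bottle, vial from where it was at the start of the episode above 0.03 m).
It also fails if it takes over 64 s, if anything falls off the work surface, if the arm or the gripper's body presses on something with over 40 N, if the wrist force passes 120 N, or if a joint passes its speed limit or range.

## Working session

There is one attempt and no reset: what is moved stays moved. The work goes in short steps, Python scripts to look and compute and a tool call to move; the robot and the scene stay as the last step left them, time stands still between calls to the robot, and variables do not carry over. Pictures are saved under pics/ and viewed, about 8 in all and at most 12, crops included, and the job is handed in when it is done.

Besides the shell and the picture viewer there is one more tool, called as name([rows], argument=value, ...), one row to a line, values as JSON. jog_arm: Moves the arm, as the interface text tells. Its arguments: {"type":"object","properties":{"deltas":{"type":"array"},"squeeze":{"type":"number"}},"required":["deltas"]}

```bash
mkdir -p pics
cat > h.py <<'E'
import numpy as np, cv2
from bench import get_state, camera, job_done, hold_point_z
def save(c,n,crop=None,s=1):
    im=c["img"]
    if crop: im=im[crop[1]:crop[3],crop[0]:crop[2]]
    im=cv2.resize(im,None,fx=s,fy=s,interpolation=cv2.INTER_CUBIC)
    cv2.imwrite("pics/"+n,im[:,:,::-1])
def ray(c,u,v):
    d=np.array([c["k1"],0,0,0,0.])
    p=cv2.undistortPoints(np.array([[[u,v]]],float),c["mtx"],d)[0,0]
    E=c["extrinsics"]; r=E[:3,:3]@[p[0],p[1],1]
    return E[:3,3],r/np.linalg.norm(r)
def onz(c,u,v,z):
    o,r=ray(c,u,v); return o+r*(z-o[2])/r[2]
def tri(rs):
    A=0;b=0
    for o,r in rs:
        M=np.eye(3)-np.outer(r,r); A=A+M; b=b+M@o
    p=np.linalg.solve(A,b); return p,[np.linalg.norm(np.cross(p-o,r)) for o,r in rs]
def proj(c,P):
    E=np.linalg.inv(c["extrinsics"]); d=np.array([c["k1"],0,0,0,0.])
    return cv2.projectPoints(np.array([P],float),cv2.Rodrigues(E[:3,:3])[0],E[:3,3],c["mtx"],d)[0][0,0]
E
python3 - <<'E'
from h import *
import pickle
s=get_state();print({k:np.round(v,3).tolist() for k,v in s.items()},hold_point_z)
cs={n:camera(n) for n in("scene","top","wrist")}
pickle.dump(cs,open("c0.pkl","wb"))
for n,c in cs.items(): print(n,np.round(c["extrinsics"],2).tolist(),c["mtx"][0,0],c["k1"])
save(cs["top"],"top0.png",s=1.25)
save(cs["scene"],"scene0.png",s=1.25)
E
```

```text
{'t': 0.0, 'q': [72.867, 39.533, -11.146, 89.746, 9.012, 51.71, -12.323], 'dq': [-0.021, -0.04, -0.017, 0.011, 0.064, 0.033, -0.028], 'joint_efforts': [0.001, -53.961, -1.266, -15.855, 0.009, 0.01, 0.0], 'ee_pos': [203.945, -590.09, 230.487], 'orientation': [[0.945, 0.327, -0.001], [0.327, -0.945, 0.002], [-0.0, -0.002, -1.0]], 'wrist_force': [-0.327, -0.094, -0.169], 'ft_torque': [0.025, -0.092, -0.036], 'grip_width': 85.168} -18.700000000000003
scene [[-0.7, -0.36, 0.62, -362.79], [-0.71, 0.37, -0.59, 854.9], [-0.02, -0.86, -0.52, 824.62], [0.0, 0.0, 0.0, 1.0]] 381.58715127542325 -0.08063191303462063
top [[0.03, -0.99, 0.11, 329.2], [-1.0, -0.03, -0.01, 18.75], [0.01, -0.11, -0.99, 1849.35], [0.0, 0.0, 0.0, 1.0]] 447.4537928609035 0.005500779240552644
wrist [[0.33, -0.9, -0.28, 274.58], [-0.94, -0.31, -0.09, -565.27], [-0.0, 0.29, -0.96, 373.72], [0.0, 0.0, 0.0, 1.0]] 337.1792564027282 -0.0012480516179231068
```

View pics/top0.png

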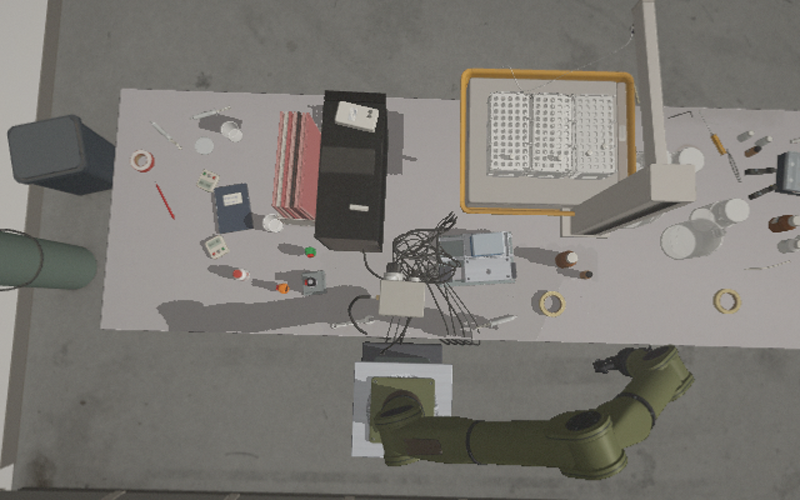

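View pics/scene0.png

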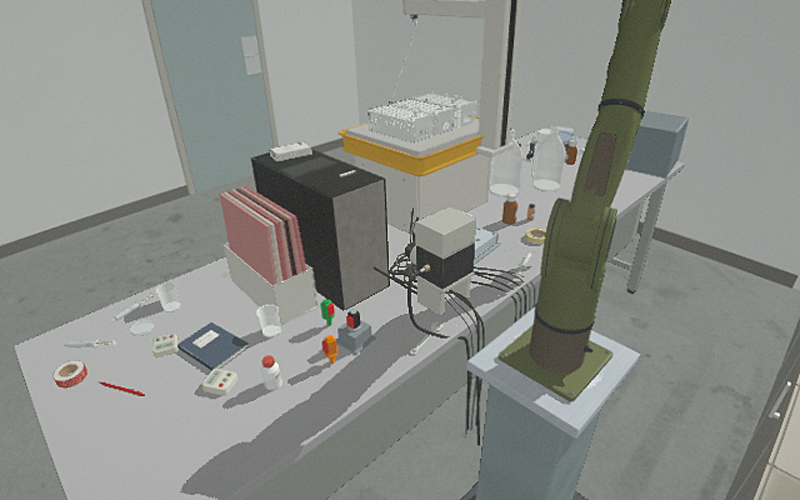

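The top view (1.25x) shows the pin in its grey stand at about (313,282), with green and orange look-alikes at (310,252) and (283,288). The gas box is at (402,297), and the carriage with the blue box and aluminium plate is at (490,258). In the scene view the pin is at (353,322) and the gas box hides the carriage.

Run:
```python
from h import *
import pickle
cs=pickle.load(open("c0.pkl","rb")); t=cs["top"]; 
for n,(u,v),z in [("pin",(313,282),90),("eye",(491,273),45),("box",(490,244),100),("gas",(402,297),260),("green",(310,252),60),("orange",(283,288),60),("brown",(567,259),110),("tower L front",(330,247),355),("tower R front",(384,250),355)]:
    print(n,onz(t,u/1.25,v/1.25,z).round(0))
a=t["img"][205:265,215:285]; b=t["img"][175:235,345:425]; s=cs["scene"]["img"][235:295,245:325]
f=lambda i:cv2.resize(i,(400,400*i.shape[0]//i.shape[1]),interpolation=cv2.INTER_CUBIC)
A,B,S=f(a),f(b),f(s); h=max(x.shape[0] for x in(A,B)); o=np.zeros((600,800,3),np.uint8)
o[:A.shape[0],:400]=A;o[:B.shape[0],400:]=B;o[300:600,400:]=S
cv2.imwrite("pics/crops.png",o[:,:,::-1])
```

```text
pin [401. 291.  90.]
eye [ 449. -275.   45.]
box [ 537. -262.  100.]
gas [359.  11. 260.]
green [498. 310.  60.]
orange [380. 390.  60.]
brown [ 496. -502.  110.]
tower L front [485. 209. 355.]
tower R front [482.  64. 355.]
```

View pics/crops.png

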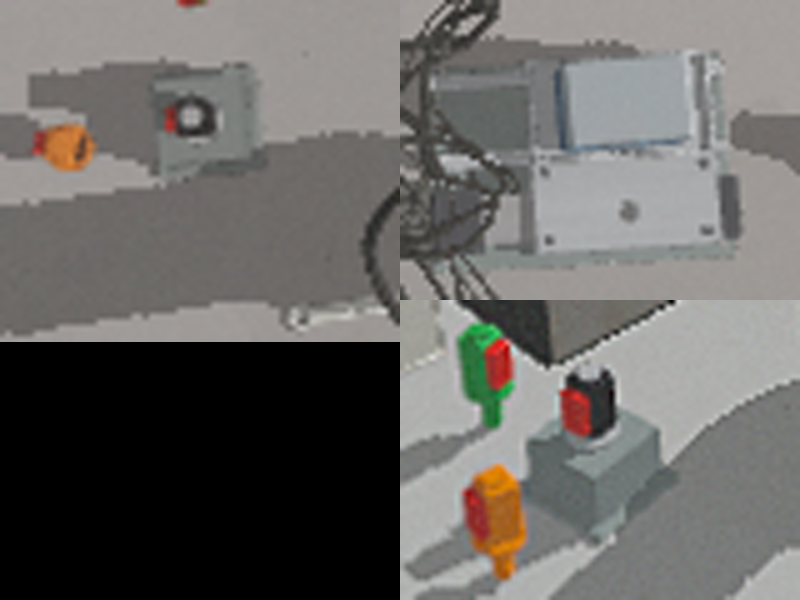

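The crops show the pin upright with its button facing left (+y). The eye sits at crop (628,210) in the plate, and the carriage is yawed a couple of degrees. Next I'll fly over the eye and look with the wrist camera.

jog_arm([
  {"x": 2, "y": -1.5, "z": -4, "az": 0.066, "fingers": 0},
  {"x": 6, "y": -4.2, "z": -7, "az": 0.133, "fingers": 0},
  {"x": 10.5, "y": -7.5, "z": -8, "az": 0.2, "fingers": 0},
  {"x": 15.5, "y": -11, "z": -8, "az": 0.266, "fingers": 0},
  {"x": 20, "y": -14.5, "z": -8, "az": 0.333, "fingers": 0},
])

```text
$.deltas[0]: bad value
```

jog_arm([
  {"x": 2.0, "y": -1.5, "z": -4.0, "ax": 0.0, "ay": 0.0, "az": 0.066, "fingers": 0.0},
  {"x": 6.0, "y": -4.2, "z": -7.0, "ax": 0.0, "ay": 0.0, "az": 0.133, "fingers": 0.0},
  {"x": 10.5, "y": -7.5, "z": -8.0, "ax": 0.0, "ay": 0.0, "az": 0.2, "fingers": 0.0},
  {"x": 15.5, "y": -11.0, "z": -8.0, "ax": 0.0, "ay": 0.0, "az": 0.266, "fingers": 0.0},
  {"x": 20.0, "y": -14.5, "z": -8.0, "ax": 0.0, "ay": 0.0, "az": 0.333, "fingers": 0.0},
])

```text
t: 0.78
ee_pos: [347.1, -386.4, 311.4]
orientation: [[1.0, -0.002, 0.001], [-0.002, -1.0, -0.0], [0.001, 0.0, -1.0]]
wrist_force: [0.9, -0.1, 0.6]
grip_width: 85.3
```

jog_arm([
  {"x": 2.8, "y": -3.7, "z": 0.0, "ax": 0.0, "ay": 0.0, "az": 0.0, "fingers": 0.0},
  {"x": 5.6, "y": -7.4, "z": 0.0, "ax": 0.0, "ay": 0.0, "az": 0.0, "fingers": 0.0},
  {"x": 8.3, "y": -11.0, "z": 1.0, "ax": 0.0, "ay": 0.0, "az": 0.0, "fingers": 0.0},
  {"x": 8.3, "y": -11.0, "z": 1.0, "ax": 0.0, "ay": 0.0, "az": 0.0, "fingers": 0.0},
  {"x": 8.3, "y": -11.0, "z": 1.0, "ax": 0.0, "ay": 0.0, "az": 0.0, "fingers": 0.0},
])

```text
t: 1.4
ee_pos: [428.3, -278.8, 301.1]
orientation: [[1.0, -0.0, -0.001], [-0.0, -1.0, -0.0], [-0.001, 0.0, -1.0]]
wrist_force: [-0.0, -0.3, -0.8]
grip_width: 85.4
```

Run:
```python
from h import *
import pickle
c=camera("wrist"); pickle.dump((c,get_state()),open("ceye.pkl","wb")); save(c,"weye.png",s=1.25)
print(np.round(c["extrinsics"],3).tolist(), get_state()["ee_pos"], proj(c,[453,-275,45]))
```

```text
[[-0.0, -0.956, -0.294, 503.11], [-1.0, 0.0, -0.001, -278.131], [0.001, 0.294, -0.956, 444.241], [0.0, 0.0, 0.0, 1.0]] [ 428.01401582 -279.46187926  301.25933653] [321.43897457 145.75598562]
```

View pics/weye.png

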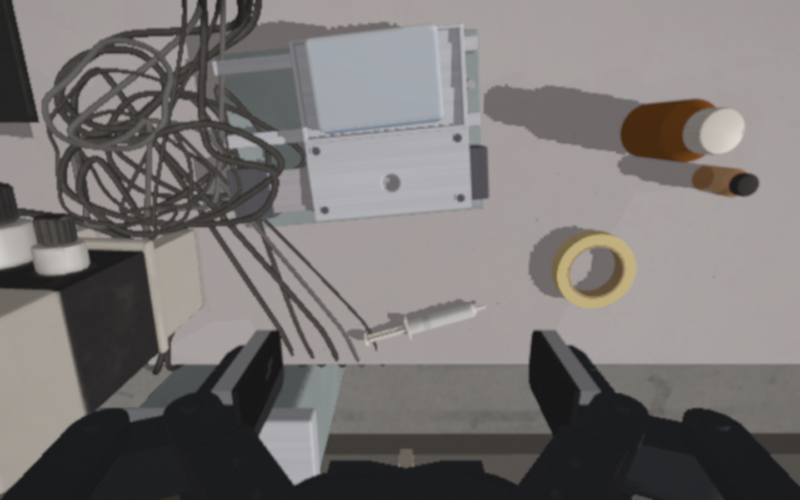

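The wrist view (1.25x) shows the eye at (391,183), the plate screws at (316,150), (324,210), (457,138) and (460,197), and a cable heap to the left of the carriage.

Run:
```python
from h import *
import pickle
c,s=pickle.load(open("ceye.pkl","rb"))
g=cv2.cvtColor(c["img"],cv2.COLOR_RGB2GRAY)
# hole centroid: dark vs plate near (313,146)
x0,y0=300,134; p=cv2.resize(g[y0:y0+26,x0:x0+28],None,fx=8,fy=8,interpolation=cv2.INTER_CUBIC)
m=(p<np.median(p)-18).astype(np.uint8); n,l,st,ce=cv2.connectedComponentsWithStats(m)
for i in range(1,n):
    if st[i,4]>200: print(st[i],ce[i]/8+[x0,y0]-.44, onz(c,*(ce[i]/8+[x0,y0]-.44),45))
S=[onz(c,u/1.25,v/1.25,45) for u,v in[(316,150),(324,210),(457,138),(460,197)]]
print(np.round(S,1)); 
for a,b in((2,0),(3,1)): d=S[b]-S[a]; print(np.degrees(np.arctan2(-d[0],d[1])),np.linalg.norm(d))
print("eye 391,183",onz(c,391/1.25,183/1.25,45),"mean screws",np.mean(S,0))
B=[onz(c,u/1.25,v/1.25,45) for u,v in[(304,128),(313,222),(467,115),(474,206)]]; print(np.round(B,1))
```

```text
[   57    38   109   123 10521] [313.4138637 145.9496968] [ 452.77561146 -265.56425766   45.        ]
[[ 482.4 -196.2   45. ]
 [ 426.5 -200.3   45. ]
 [ 493.  -325.5   45. ]
 [ 439.  -330.3   45. ]]
4.693213569379916 129.76844915159867
5.484529633324386 130.52641154305272
eye 391,183 [ 452.24982355 -264.83722727   45.        ] mean screws [ 460.25869418 -263.06096287   45.        ]
[[ 501.8 -186.5   45. ]
 [ 414.8 -189.    45. ]
 [ 513.  -333.8   45. ]
 [ 430.4 -344.    45. ]]
```

jog_arm([
  {"x": -1.0, "y": -3.0, "z": -4.0, "ax": 0.0, "ay": 0.0, "az": 0.0, "fingers": 0.0},
  {"x": -1.5, "y": -8.5, "z": -7.0, "ax": 0.0, "ay": 0.0, "az": 0.0, "fingers": 0.0},
  {"x": -2.0, "y": -14.5, "z": -8.0, "ax": 0.0, "ay": 0.0, "az": 0.0, "fingers": 0.0},
  {"x": -2.5, "y": -20.5, "z": -8.0, "ax": 0.0, "ay": 0.0, "az": 0.0, "fingers": 0.0},
  {"x": -3.0, "y": -26.5, "z": -8.0, "ax": 0.0, "ay": 0.0, "az": 0.0, "fingers": 0.0},
])

```text
t: 2.08
ee_pos: [398.6, -13.1, 381.8]
orientation: [[1.0, -0.004, 0.002], [-0.004, -1.0, -0.001], [0.002, 0.001, -1.0]]
wrist_force: [0.5, 0.4, -0.6]
grip_width: 85.1
```

jog_arm([
  {"x": -0.5, "y": -6.0, "z": 0.0, "ax": 0.0, "ay": 0.0, "az": 0.0, "fingers": 0.0},
  {"x": -1.0, "y": -12.0, "z": 0.0, "ax": 0.0, "ay": 0.0, "az": 0.0, "fingers": 0.0},
  {"x": -1.5, "y": -18.0, "z": 0.0, "ax": 0.0, "ay": 0.0, "az": 0.0, "fingers": 0.0},
  {"x": -2.0, "y": -24.0, "z": 3.0, "ax": 0.0, "ay": 0.0, "az": 0.0, "fingers": 0.0},
  {"x": -2.5, "y": -29.5, "z": 6.0, "ax": 0.0, "ay": 0.0, "az": 0.0, "fingers": 0.0},
])

```text
t: 2.7
ee_pos: [375.6, 277.7, 323.5]
orientation: [[1.0, -0.004, 0.002], [-0.004, -1.0, 0.001], [0.002, -0.001, -1.0]]
wrist_force: [0.6, -0.8, 0.1]
grip_width: 85.5
```

jog_arm([
  {"x": 0.0, "y": 0.0, "z": 4.0, "ax": 0.0, "ay": 0.0, "az": 0.0, "fingers": 0.0},
  {"x": 0.0, "y": 0.0, "z": 8.0, "ax": 0.0, "ay": 0.0, "az": 0.0, "fingers": 0.0},
  {"x": 0.0, "y": 0.0, "z": 10.0, "ax": 0.0, "ay": 0.0, "az": 0.0, "fingers": 0.0},
  {"x": 0.0, "y": 0.0, "z": 10.0, "ax": 0.0, "ay": 0.0, "az": 0.0, "fingers": 0.0},
  {"x": 0.0, "y": 0.0, "z": 10.0, "ax": 0.0, "ay": 0.0, "az": 0.0, "fingers": 0.0},
])

```text
t: 3.32
ee_pos: [375.4, 277.0, 224.6]
orientation: [[1.0, -0.002, 0.002], [-0.002, -1.0, 0.001], [0.002, -0.001, -1.0]]
wrist_force: [-0.4, -0.3, 0.3]
grip_width: 85.1
```

Run:
```python
from h import *
import pickle
c=camera("wrist"); pickle.dump((c,get_state()),open("cpin.pkl","wb"))
p=proj(c,[401,291,90]); print(get_state()["ee_pos"], p)
u,v=p.astype(int); save(c,"wpin.png",(max(u-100,0),max(v-75,0),u+100,v+75),4)
print(max(u-100,0),max(v-75,0))
```

```text
[375.45095076 277.24804775 224.77222013] [308.27249085 163.59521649]
208 88
```

View pics/wpin.png

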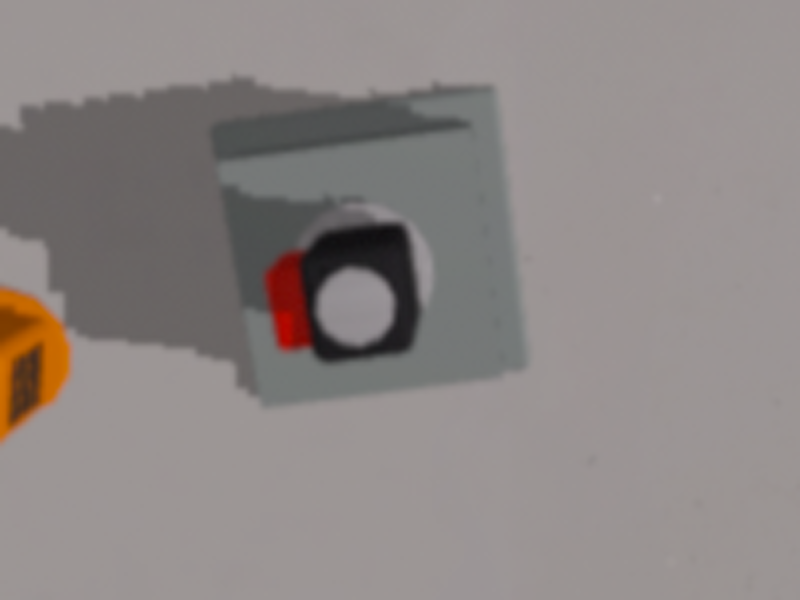

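The crop shows the pin with its silver cap at crop (355,306), the flange centred near (366,272), and the red button to the left. The grip edges tilt about 6°, much like the stand.

Run:
```python
from h import *
import pickle
c,s=pickle.load(open("cpin.pkl","rb")); t=pickle.load(open("c0.pkl","rb"))["top"]
P=lambda u,v:(208+u/4-.4,88+v/4-.4)
for z in(92,96,100): print("cap",z,onz(c,*P(355,306),z).round(1))
for z in (49,55): print("flange",z,onz(c,*P(366,273),z).round(1))
hsv=cv2.cvtColor(c["img"],cv2.COLOR_RGB2HSV)
q=onz(c,*P(355,306),95)
E=[((320,233),(407,225)),((326,361),(408,350))]
for a,b in E:
    A=onz(c,*P(*a),91);B=onz(c,*P(*b),91);d=A-B;print("yaw",np.degrees(np.arctan2(-d[0],d[1])),np.linalg.norm(d),A.round(1),B.round(1))
for a,b in [((212,122),(495,88)),((262,405),(527,368))]:
    A=onz(c,*P(*a),3);B=onz(c,*P(*b),3);d=A-B;print("foot",np.degrees(np.arctan2(-d[0],d[1])),np.linalg.norm(d))
m=(c["img"].max(2)<45).astype(np.uint8); m[:, :260]=0;m[:,340:]=0;m[:120]=0;m[200:]=0
cn=max(cv2.findContours(m,0,2)[0],key=cv2.contourArea); print(cv2.minAreaRect(cn))
```

```text
cap 92 [400.9 300.7  92. ]
cap 96 [401.7 300.4  96. ]
cap 100 [402.4 300.1 100. ]
flange 49 [401.2 301.6  49. ]
flange 55 [402.1 301.1  55. ]
yaw 5.1167181369315164 17.822012872053946 [415.8 307.6  91. ] [417.4 289.8  91. ]
yaw 7.684197063242347 17.369135436821814 [389.2 307.2  91. ] [391.5 290.   91. ]
foot 6.514833527252572 74.67707423263494
foot 8.058755696236132 74.49717398437508
((297.3500061035156, 160.44998168945312), (31.254119873046875, 26.304372787475586), 81.8698959350586)
```

Run:
```python
from h import *
import pickle
c,s=pickle.load(open("cpin.pkl","rb")); S=pickle.load(open("c0.pkl","rb"))["scene"]
print(tri([ray(c,208+355/4-.4,88+306/4-.4),ray(S,283,249.4)]))
for z in (45,49,51,55,91,97): print(z,proj(S,[401.5,301,z]))
```

```text
(array([399.68705193, 299.21724571,  91.2250611 ]), [np.float64(1.9471696962700202), np.float64(1.9471696962700995)])
45 [282.67848924 261.02921824]
49 [282.58307872 260.04992747]
51 [282.53526248 259.55894995]
55 [282.43940739 258.57432062]
91 [281.56318772 249.54963561]
97 [281.41475228 248.01649495]
```

jog_arm([
  {"x": 1.3, "y": -1.2, "z": 2.0, "ax": 0.0, "ay": 0.0, "az": -0.06, "fingers": 0.0},
  {"x": 2.6, "y": -2.4, "z": 4.0, "ax": 0.0, "ay": 0.0, "az": -0.113, "fingers": 0.0},
  {"x": 2.6, "y": -2.4, "z": 8.0, "ax": 0.0, "ay": 0.0, "az": -0.113, "fingers": 0.0},
  {"x": 2.6, "y": -2.4, "z": 11.5, "ax": 0.0, "ay": 0.0, "az": -0.113, "fingers": 0.0},
  {"x": 2.6, "y": -2.4, "z": 12.0, "ax": 0.0, "ay": 0.0, "az": -0.113, "fingers": 0.0},
])

```text
t: 4.0
ee_pos: [400.2, 300.6, 103.0]
orientation: [[0.994, 0.112, -0.001], [0.112, -0.994, -0.002], [-0.001, 0.002, -1.0]]
wrist_force: [-0.8, -0.1, -0.0]
grip_width: 85.3
```

jog_arm([
  {"x": 0.1, "y": 0.0, "z": 2.0, "ax": 0.0, "ay": 0.0, "az": 0.0, "fingers": 0.0},
  {"x": 0.1, "y": 0.0, "z": 4.0, "ax": 0.0, "ay": 0.0, "az": 0.0, "fingers": 0.0},
  {"x": 0.1, "y": 0.0, "z": 4.6, "ax": 0.0, "ay": 0.0, "az": 0.0, "fingers": 0.0},
  {"x": 0.1, "y": 0.0, "z": 4.6, "ax": 0.0, "ay": 0.0, "az": 0.0, "fingers": 0.3},
  {"x": 0.1, "y": 0.0, "z": 4.6, "ax": 0.0, "ay": 0.0, "az": 0.0, "fingers": 0.5},
], squeeze=40)

```text
t: 4.62
ee_pos: [402.0, 301.7, 58.7]
orientation: [[0.994, 0.112, 0.001], [0.112, -0.994, 0.001], [0.002, -0.001, -1.0]]
wrist_force: [0.7, -0.1, 0.2]
grip_width: 51.6
```

jog_arm([
  {"x": 0.0, "y": 0.0, "z": 0.0, "ax": 0.0, "ay": 0.0, "az": 0.0, "fingers": 0.6},
  {"x": 0.0, "y": 0.0, "z": 0.0, "ax": 0.0, "ay": 0.0, "az": 0.0, "fingers": 0.7},
  {"x": 0.0, "y": 0.0, "z": 0.0, "ax": 0.0, "ay": 0.0, "az": 0.0, "fingers": 1.0},
  {"x": 0.0, "y": 0.0, "z": 0.0, "ax": 0.0, "ay": 0.0, "az": 0.0, "fingers": 1.0},
  {"x": 0.0, "y": 0.0, "z": 0.0, "ax": 0.0, "ay": 0.0, "az": 0.0, "fingers": 1.0},
], squeeze=40)

```text
t: 5.25
ee_pos: [401.9, 300.5, 58.7]
orientation: [[0.994, 0.112, 0.001], [0.112, -0.994, -0.001], [0.001, 0.001, -1.0]]
wrist_force: [0.2, -2.4, 8.7]
grip_width: 25.2
```

jog_arm([
  {"x": 0.0, "y": 0.0, "z": -2.0, "ax": 0.0, "ay": 0.0, "az": 0.0, "fingers": 1.0},
  {"x": 0.0, "y": 0.0, "z": -6.0, "ax": 0.0, "ay": 0.0, "az": 0.0, "fingers": 1.0},
  {"x": 0.0, "y": 0.0, "z": -11.0, "ax": 0.0, "ay": 0.0, "az": 0.0, "fingers": 1.0},
  {"x": 0.0, "y": 0.0, "z": -14.5, "ax": 0.0, "ay": 0.0, "az": 0.0, "fingers": 1.0},
  {"x": 0.0, "y": 0.0, "z": -15.5, "ax": 0.0, "ay": 0.0, "az": 0.0, "fingers": 1.0},
])

```text
t: 5.88
ee_pos: [402.1, 301.8, 214.7]
orientation: [[0.994, 0.112, 0.003], [0.112, -0.994, 0.002], [0.003, -0.002, -1.0]]
wrist_force: [0.4, 0.6, -2.3]
grip_width: 25.3
```

Run:
```python
from h import *
import pickle
c=camera("scene"); w=camera("wrist"); s=get_state(); pickle.dump((c,w,s),open("clift.pkl","wb"))
e=s["ee_pos"]; print(e,s["grip_width"],s["wrist_force"])
u,v=proj(c,e+[0,0,-10]).astype(int); a=c["img"][v-40:v+40,u-40:u+40]
u2,v2=proj(w,e+[0,0,0]).astype(int); print(u,v,u2,v2); v2=min(v2,350);b=w["img"][v2-50:v2+50,u2-50:u2+50]
f=lambda i:cv2.resize(i,(400,400),interpolation=cv2.INTER_CUBIC)
cv2.imwrite("pics/lift.png",np.hstack([f(a),f(b)])[:,:,::-1])
```

```text
[401.60197175 301.23436806 213.06540654] 25.098276017831438 [ 0.43435777  0.35322808 -1.49692211]
278 219 326 267
```

View pics/lift.png

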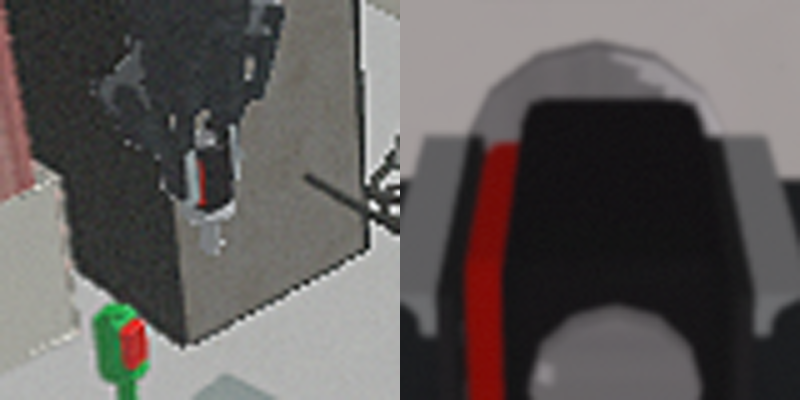

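The left crop shows the pin held upright with the shank hanging straight. The right crop shows the button pressed under the left pad and the flange arc from (478,110) over (600,40) to (715,110).

Run:
```python
from h import *
import pickle
from scipy.optimize import least_squares
c,w,s=pickle.load(open("clift.pkl","rb")); R=s["orientation"]; e=s["ee_pos"]
pts=[(478,110),(500,85),(530,60),(565,45),(600,40),(635,45),(690,75),(715,110)]
for dz in(-6,-9.7,-13):
    Q=np.array([R.T@(onz(w,276+(x-400)/4-.4,217+y/4-.4,e[2]+dz)-e) for x,y in pts])
    r=least_squares(lambda p:np.hypot(Q[:,0]-p[0],Q[:,1]-p[1])-p[2],[0,0,17]); print(dz,r.x.round(2),abs(r.fun).max().round(2))
capc=(615,390) 
print("cap",(R.T@(onz(w,276+(615-400)/4-.4,217+390/4-.4,e[2]+33)-e)).round(1))
```

```text
-6 [ 2.23 -0.57 15.87] 0.26
-9.7 [ 0.45 -0.56 16.26] 0.27
-13 [-1.14 -0.56 16.6 ] 0.28
cap [ -2.9   1.  -33. ]
```

jog_arm([
  {"x": 0.0, "y": 0.0, "z": -4.0, "ax": 0.0, "ay": 0.0, "az": 0.0, "fingers": 1.0},
  {"x": 0.0, "y": 0.0, "z": -10.0, "ax": 0.0, "ay": 0.0, "az": 0.0, "fingers": 1.0},
  {"x": 0.0, "y": 2.0, "z": -15.0, "ax": 0.0, "ay": 0.0, "az": 0.0, "fingers": 1.0},
  {"x": -0.2, "y": 7.0, "z": -17.0, "ax": 0.0, "ay": 0.0, "az": 0.0, "fingers": 1.0},
  {"x": -0.4, "y": 13.0, "z": -17.0, "ax": 0.0, "ay": 0.0, "az": 0.0, "fingers": 1.0},
])

```text
t: 6.6
ee_pos: [412.5, 171.3, 382.5]
orientation: [[0.993, 0.115, 0.001], [0.115, -0.993, 0.001], [0.001, -0.001, -1.0]]
wrist_force: [0.5, -0.8, -1.4]
grip_width: 25.6
```

jog_arm([
  {"x": -0.1, "y": 6.0, "z": 0.0, "ax": 0.0, "ay": 0.0, "az": 0.0, "fingers": 1.0},
  {"x": -0.2, "y": 12.0, "z": 0.0, "ax": 0.0, "ay": 0.0, "az": 0.0, "fingers": 1.0},
  {"x": -0.4, "y": 18.0, "z": 0.0, "ax": 0.0, "ay": 0.0, "az": 0.0, "fingers": 1.0},
  {"x": -0.6, "y": 24.0, "z": 0.0, "ax": 0.0, "ay": 0.0, "az": 0.0, "fingers": 1.0},
  {"x": -0.7, "y": 29.0, "z": 0.0, "ax": 0.0, "ay": 0.0, "az": 0.0, "fingers": 1.0},
])

```text
t: 7.22
ee_pos: [436.7, -119.9, 380.7]
orientation: [[0.994, 0.111, -0.004], [0.111, -0.994, -0.0], [-0.004, -0.0, -1.0]]
wrist_force: [1.4, -0.4, -1.1]
grip_width: 25.5
```

jog_arm([
  {"x": -0.1, "y": 5.0, "z": 0.0, "ax": 0.0, "ay": 0.0, "az": 0.0, "fingers": 1.0},
  {"x": -0.2, "y": 10.0, "z": 0.0, "ax": 0.0, "ay": 0.0, "az": 0.0, "fingers": 1.0},
  {"x": -0.2, "y": 14.0, "z": 4.0, "ax": 0.0, "ay": 0.0, "az": 0.0, "fingers": 1.0},
  {"x": -0.2, "y": 14.8, "z": 9.0, "ax": 0.0, "ay": 0.0, "az": 0.0, "fingers": 1.0},
  {"x": -0.2, "y": 14.8, "z": 10.0, "ax": 0.0, "ay": 0.0, "az": 0.0, "fingers": 1.0},
])

```text
t: 7.85
ee_pos: [449.2, -264.0, 278.1]
orientation: [[0.994, 0.111, -0.01], [0.111, -0.994, 0.004], [-0.009, -0.005, -1.0]]
wrist_force: [-0.5, 0.1, -1.1]
grip_width: 25.7
```

jog_arm([
  {"x": 0.1, "y": 0.1, "z": 4.0, "ax": 0.0, "ay": 0.0, "az": 0.0, "fingers": 1.0},
  {"x": 0.2, "y": 0.1, "z": 8.0, "ax": 0.0, "ay": 0.0, "az": 0.0, "fingers": 1.0},
  {"x": 0.2, "y": 0.1, "z": 11.0, "ax": 0.0, "ay": 0.0, "az": 0.0, "fingers": 1.0},
  {"x": 0.2, "y": 0.1, "z": 11.0, "ax": 0.0, "ay": 0.0, "az": 0.0, "fingers": 1.0},
  {"x": 0.2, "y": 0.1, "z": 11.0, "ax": 0.0, "ay": 0.0, "az": 0.0, "fingers": 1.0},
])

```text
t: 8.48
ee_pos: [455.7, -265.2, 174.1]
orientation: [[0.994, 0.113, 0.002], [0.113, -0.994, -0.001], [0.002, 0.001, -1.0]]
wrist_force: [0.8, 0.0, -0.5]
grip_width: 24.9
```

Run:
```python
from h import *
import pickle
w=camera("wrist"); s=get_state(); t=camera("top");pickle.dump((w,s,t),open("cab.pkl","wb"))
print(s["ee_pos"],s["orientation"].round(4).tolist(),proj(w,[452.5,-265.2,45]),np.round(s["wrist_force"],1))
save(w,"ab.png",(160,60,480,300),2.5)
```

```text
[ 455.82115806 -265.51595412  174.34417421] [[0.9936, 0.1131, 0.0028], [0.1131, -0.9936, -0.0013], [0.0026, 0.0016, -1.0]] [324.36658166 198.86735565] [ 0.2 -0.4 -1.2]
```

View pics/ab.png

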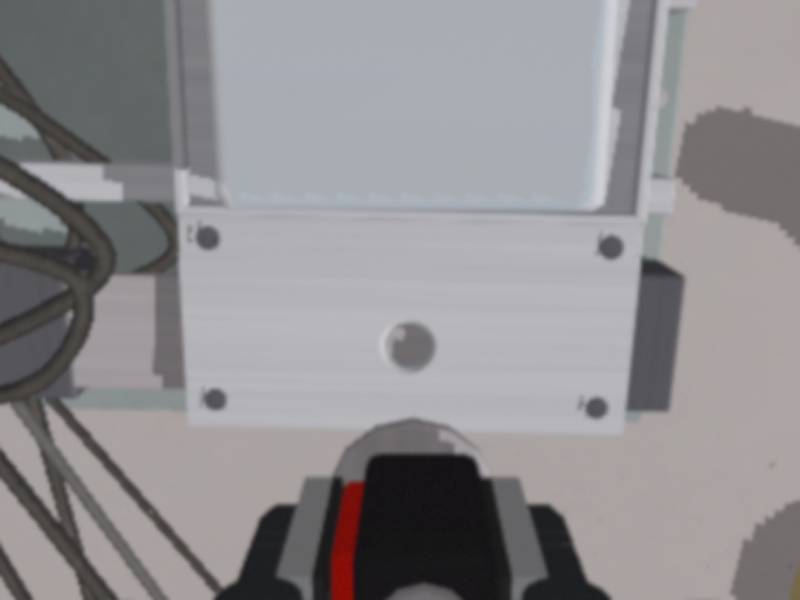

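The eye is clearly visible at crop (410,346) and the plate screws at (207,238), (610,247), (215,399) and (596,408). The pin grip is at the bottom.

Run:
```python
from h import *
import pickle
w,s,t=pickle.load(open("cab.pkl","rb")); R=s["orientation"]; e=s["ee_pos"]
P=lambda u,v:(160+u/2.5-.3,60+v/2.5-.3)
q=onz(w,*P(409,346),45); print("eye",q.round(1))
d=R.T@(q-e); print("in tool",d.round(1))
for a,b in(((610,247),(207,238)),((596,408),(215,399))):
    D=onz(w,*P(*b),45)-onz(w,*P(*a),45); print(np.degrees(np.arctan2(-D[0],D[1])),np.linalg.norm(D))
pts=[((x-400)/1,y) for x,y in[(335,475),(352,445),(380,426),(413,419),(445,426),(472,445),(488,470)]]
for dz in(-9.7,-13):
    Q=np.array([R.T@(onz(w,*P(x+400,y),e[2]+dz)-e) for x,y in pts])
    A=np.c_[2*Q[:,:2],np.ones(len(Q))]; r=np.linalg.lstsq(A,(Q[:,:2]**2).sum(1),rcond=None)[0]; print(dz,r[:2].round(2),np.sqrt(r[2]+r[0]**2+r[1]**2).round(2))
```

```text
eye [ 453.1 -264.2   45. ]
in tool [ -2.9  -1.8 129.3]
5.239905589611106 130.50485559139312
5.0700658088205115 130.65395411937524
-9.7 [ 0.68 -0.79] 15.75
-13 [-0.92 -0.79] 16.09
```

jog_arm([
  {"x": -0.26, "y": -0.11, "z": 2.0, "ax": 0.0, "ay": 0.0, "az": 0.023, "fingers": 1.0},
  {"x": -0.26, "y": -0.11, "z": 4.0, "ax": 0.0, "ay": 0.0, "az": 0.023, "fingers": 1.0},
  {"x": -0.26, "y": -0.11, "z": 6.0, "ax": 0.0, "ay": 0.0, "az": 0.023, "fingers": 1.0},
  {"x": -0.26, "y": -0.11, "z": 7.5, "ax": 0.0, "ay": 0.0, "az": 0.023, "fingers": 1.0},
  {"x": -0.26, "y": -0.11, "z": 7.5, "ax": 0.0, "ay": 0.0, "az": 0.023, "fingers": 1.0},
])

```text
t: 9.2
ee_pos: [451.7, -264.4, 97.5]
orientation: [[0.996, 0.09, -0.001], [0.09, -0.996, 0.0], [-0.001, -0.0, -1.0]]
wrist_force: [0.3, 0.5, -0.7]
grip_width: 25.3
```

jog_arm([
  {"x": 0.0, "y": 0.0, "z": 0.2, "ax": 0.0, "ay": 0.0, "az": 0.0, "fingers": 1.0},
  {"x": 0.0, "y": 0.0, "z": 0.4, "ax": 0.0, "ay": 0.0, "az": 0.0, "fingers": 1.0},
  {"x": 0.0, "y": 0.0, "z": 0.6, "ax": 0.0, "ay": 0.0, "az": 0.0, "fingers": 1.0},
  {"x": 0.0, "y": 0.0, "z": 0.8, "ax": 0.0, "ay": 0.0, "az": 0.0, "fingers": 1.0},
  {"x": 0.0, "y": 0.0, "z": 0.8, "ax": 0.0, "ay": 0.0, "az": 0.0, "fingers": 1.0},
])

```text
t: 9.82
ee_pos: [451.7, -264.5, 89.6]
orientation: [[0.996, 0.09, -0.0], [0.09, -0.996, 0.0], [-0.0, -0.0, -1.0]]
wrist_force: [0.3, 0.6, -0.5]
grip_width: 25.1
```

jog_arm([
  {"x": 0.0, "y": 0.0, "z": 0.1, "ax": 0.0, "ay": 0.0, "az": 0.0, "fingers": 1.0},
  {"x": 0.0, "y": 0.0, "z": 0.2, "ax": 0.0, "ay": 0.0, "az": 0.0, "fingers": 1.0},
  {"x": 0.0, "y": 0.0, "z": 0.3, "ax": 0.0, "ay": 0.0, "az": 0.0, "fingers": 1.0},
  {"x": 0.0, "y": 0.0, "z": 0.4, "ax": 0.0, "ay": 0.0, "az": 0.0, "fingers": 1.0},
  {"x": 0.0, "y": 0.0, "z": 0.4, "ax": 0.0, "ay": 0.0, "az": 0.0, "fingers": 1.0},
])

```text
t: 10.45
ee_pos: [452.2, -264.5, 85.7]
orientation: [[0.996, 0.09, 0.001], [0.09, -0.996, -0.0], [0.001, 0.0, -1.0]]
wrist_force: [0.8, 0.0, 0.1]
grip_width: 25.2
```

No contact, so the nose is in the eye (about 5 mm below the plate top). Going further.

jog_arm([
  {"x": 0.0, "y": 0.0, "z": 0.1, "ax": 0.0, "ay": 0.0, "az": 0.0, "fingers": 1.0},
  {"x": 0.0, "y": 0.0, "z": 0.2, "ax": 0.0, "ay": 0.0, "az": 0.0, "fingers": 1.0},
  {"x": 0.0, "y": 0.0, "z": 0.3, "ax": 0.0, "ay": 0.0, "az": 0.0, "fingers": 1.0},
  {"x": 0.0, "y": 0.0, "z": 0.3, "ax": 0.0, "ay": 0.0, "az": 0.0, "fingers": 1.0},
  {"x": 0.0, "y": 0.0, "z": 0.3, "ax": 0.0, "ay": 0.0, "az": 0.0, "fingers": 1.0},
])

```text
t: 11.08
ee_pos: [452.6, -264.4, 82.8]
orientation: [[0.996, 0.09, 0.002], [0.09, -0.996, -0.0], [0.002, 0.0, -1.0]]
wrist_force: [3.3, 1.3, -1.8]
grip_width: 25.1
```

jog_arm([
  {"x": 0.1, "y": -0.02, "z": 0.0, "ax": 0.0, "ay": 0.0, "az": 0.0, "fingers": 1.0},
  {"x": 0.1, "y": -0.02, "z": 0.05, "ax": 0.0, "ay": 0.0, "az": 0.0, "fingers": 1.0},
  {"x": 0.1, "y": -0.02, "z": 0.1, "ax": 0.0, "ay": 0.0, "az": 0.0, "fingers": 1.0},
  {"x": 0.1, "y": -0.02, "z": 0.15, "ax": 0.0, "ay": 0.0, "az": 0.0, "fingers": 1.0},
  {"x": 0.1, "y": -0.02, "z": 0.15, "ax": 0.0, "ay": 0.0, "az": 0.0, "fingers": 1.0},
])

```text
t: 11.7
ee_pos: [452.8, -264.3, 81.3]
orientation: [[0.996, 0.09, 0.0], [0.09, -0.996, -0.0], [0.0, 0.0, -1.0]]
wrist_force: [2.9, 0.7, 0.4]
grip_width: 24.9
```

jog_arm([
  {"x": 0.08, "y": 0.0, "z": 0.0, "ax": 0.0, "ay": 0.0, "az": 0.0, "fingers": 1.0},
  {"x": 0.08, "y": 0.0, "z": 0.05, "ax": 0.0, "ay": 0.0, "az": 0.0, "fingers": 1.0},
  {"x": 0.08, "y": 0.0, "z": 0.1, "ax": 0.0, "ay": 0.0, "az": 0.0, "fingers": 1.0},
  {"x": 0.08, "y": 0.0, "z": 0.15, "ax": 0.0, "ay": 0.0, "az": 0.0, "fingers": 1.0},
  {"x": 0.08, "y": 0.0, "z": 0.15, "ax": 0.0, "ay": 0.0, "az": 0.0, "fingers": 1.0},
])

```text
t: 12.32
ee_pos: [453.0, -264.3, 80.0]
orientation: [[0.996, 0.089, -0.001], [0.089, -0.996, -0.0], [-0.001, 0.0, -1.0]]
wrist_force: [-0.1, 1.0, 6.5]
grip_width: 25.1
```

Bar contact at 6.5 N. Now the drag: +y along the slide is tool −y.

jog_arm([
  {"x": 0.0, "y": -0.2, "z": 0.02, "ax": 0.0, "ay": 0.0, "az": 0.0, "fingers": 1.0},
  {"x": 0.0, "y": -0.4, "z": 0.02, "ax": 0.0, "ay": 0.0, "az": 0.0, "fingers": 1.0},
  {"x": 0.0, "y": -0.6, "z": 0.02, "ax": 0.0, "ay": 0.0, "az": 0.0, "fingers": 1.0},
  {"x": 0.0, "y": -0.8, "z": 0.02, "ax": 0.0, "ay": 0.0, "az": 0.0, "fingers": 1.0},
  {"x": 0.0, "y": -1.0, "z": 0.02, "ax": 0.0, "ay": 0.0, "az": 0.0, "fingers": 1.0},
])

```text
t: 12.95
ee_pos: [452.8, -257.8, 80.2]
orientation: [[0.996, 0.087, 0.002], [0.087, -0.996, -0.005], [0.001, 0.005, -1.0]]
wrist_force: [0.7, -5.4, 5.9]
grip_width: 25.4
```

jog_arm([
  {"x": 0.0, "y": -0.12, "z": 0.02, "ax": 0.0, "ay": 0.0, "az": 0.0, "fingers": 1.0},
  {"x": 0.0, "y": -0.24, "z": 0.02, "ax": 0.0, "ay": 0.0, "az": 0.0, "fingers": 1.0},
  {"x": 0.0, "y": -0.36, "z": 0.02, "ax": 0.0, "ay": 0.0, "az": 0.0, "fingers": 1.0},
  {"x": 0.0, "y": -0.48, "z": 0.02, "ax": 0.0, "ay": 0.0, "az": 0.0, "fingers": 1.0},
  {"x": 0.0, "y": -0.6, "z": 0.02, "ax": 0.0, "ay": 0.0, "az": 0.0, "fingers": 1.0},
])

```text
t: 13.58
ee_pos: [452.4, -252.0, 80.1]
orientation: [[0.996, 0.087, 0.002], [0.087, -0.996, -0.005], [0.001, 0.005, -1.0]]
wrist_force: [0.0, -5.5, 5.6]
grip_width: 25.3
```

jog_arm([
  {"x": 0.0, "y": -0.12, "z": 0.0, "ax": 0.0, "ay": 0.0, "az": 0.0, "fingers": 1.0},
  {"x": 0.0, "y": -0.24, "z": 0.0, "ax": 0.0, "ay": 0.0, "az": 0.0, "fingers": 1.0},
  {"x": 0.0, "y": -0.36, "z": 0.0, "ax": 0.0, "ay": 0.0, "az": 0.0, "fingers": 1.0},
  {"x": 0.0, "y": -0.48, "z": 0.0, "ax": 0.0, "ay": 0.0, "az": 0.0, "fingers": 1.0},
  {"x": 0.0, "y": -0.6, "z": 0.0, "ax": 0.0, "ay": 0.0, "az": 0.0, "fingers": 1.0},
])

```text
t: 14.2
ee_pos: [451.9, -245.9, 80.1]
orientation: [[0.996, 0.087, 0.002], [0.087, -0.996, -0.005], [0.001, 0.005, -1.0]]
wrist_force: [1.9, -5.2, 6.4]
grip_width: 25.1
```

jog_arm([
  {"x": 0.0, "y": -0.12, "z": 0.0, "ax": 0.0, "ay": 0.0, "az": 0.0, "fingers": 1.0},
  {"x": 0.0, "y": -0.24, "z": 0.0, "ax": 0.0, "ay": 0.0, "az": 0.0, "fingers": 1.0},
  {"x": 0.0, "y": -0.36, "z": 0.0, "ax": 0.0, "ay": 0.0, "az": 0.0, "fingers": 1.0},
  {"x": 0.0, "y": -0.48, "z": 0.0, "ax": 0.0, "ay": 0.0, "az": 0.0, "fingers": 1.0},
  {"x": 0.0, "y": -0.6, "z": 0.0, "ax": 0.0, "ay": 0.0, "az": 0.0, "fingers": 1.0},
])

```text
t: 14.82
ee_pos: [451.3, -240.0, 80.1]
orientation: [[0.996, 0.087, 0.002], [0.087, -0.996, -0.005], [0.001, 0.005, -1.0]]
wrist_force: [0.2, -5.7, 5.3]
grip_width: 25.3
```

jog_arm([
  {"x": 0.0, "y": -0.12, "z": 0.0, "ax": 0.0, "ay": 0.0, "az": 0.0, "fingers": 1.0},
  {"x": 0.0, "y": -0.24, "z": 0.0, "ax": 0.0, "ay": 0.0, "az": 0.0, "fingers": 1.0},
  {"x": 0.0, "y": -0.36, "z": 0.0, "ax": 0.0, "ay": 0.0, "az": 0.0, "fingers": 1.0},
  {"x": 0.0, "y": -0.48, "z": 0.0, "ax": 0.0, "ay": 0.0, "az": 0.0, "fingers": 1.0},
  {"x": 0.0, "y": -0.6, "z": 0.0, "ax": 0.0, "ay": 0.0, "az": 0.0, "fingers": 1.0},
])

```text
t: 15.45
ee_pos: [450.8, -234.0, 80.1]
orientation: [[0.996, 0.087, 0.002], [0.087, -0.996, -0.005], [0.001, 0.005, -1.0]]
wrist_force: [1.1, -6.1, 6.8]
grip_width: 25.5
```

jog_arm([
  {"x": 0.0, "y": -0.12, "z": 0.0, "ax": 0.0, "ay": 0.0, "az": 0.0, "fingers": 1.0},
  {"x": 0.0, "y": -0.24, "z": 0.0, "ax": 0.0, "ay": 0.0, "az": 0.0, "fingers": 1.0},
  {"x": 0.0, "y": -0.36, "z": 0.0, "ax": 0.0, "ay": 0.0, "az": 0.0, "fingers": 1.0},
  {"x": 0.0, "y": -0.48, "z": 0.0, "ax": 0.0, "ay": 0.0, "az": 0.0, "fingers": 1.0},
  {"x": 0.0, "y": -0.6, "z": 0.0, "ax": 0.0, "ay": 0.0, "az": 0.0, "fingers": 1.0},
])

```text
t: 16.08
ee_pos: [450.2, -227.9, 80.1]
orientation: [[0.996, 0.087, 0.002], [0.087, -0.996, -0.005], [0.001, 0.005, -1.0]]
wrist_force: [0.7, -5.0, 5.5]
grip_width: 25.3
```

jog_arm([
  {"x": 0.0, "y": -0.12, "z": 0.0, "ax": 0.0, "ay": 0.0, "az": 0.0, "fingers": 1.0},
  {"x": 0.0, "y": -0.24, "z": 0.0, "ax": 0.0, "ay": 0.0, "az": 0.0, "fingers": 1.0},
  {"x": 0.0, "y": -0.36, "z": 0.0, "ax": 0.0, "ay": 0.0, "az": 0.0, "fingers": 1.0},
  {"x": 0.0, "y": -0.48, "z": 0.0, "ax": 0.0, "ay": 0.0, "az": 0.0, "fingers": 1.0},
  {"x": 0.0, "y": -0.6, "z": 0.0, "ax": 0.0, "ay": 0.0, "az": 0.0, "fingers": 1.0},
])

```text
t: 16.7
ee_pos: [449.3, -218.1, 79.1]
orientation: [[0.996, 0.09, -0.0], [0.09, -0.996, 0.0], [-0.0, -0.0, -1.0]]
wrist_force: [0.9, -1.4, 0.2]
grip_width: 25.3
```

The vertical force fell to 0 and the TCP dropped 1 mm, so the nose has found the hole. Pushing down gently.

jog_arm([
  {"x": 0.0, "y": 0.0, "z": 0.06, "ax": 0.0, "ay": 0.0, "az": 0.0, "fingers": 1.0},
  {"x": 0.0, "y": 0.0, "z": 0.12, "ax": 0.0, "ay": 0.0, "az": 0.0, "fingers": 1.0},
  {"x": 0.0, "y": 0.0, "z": 0.18, "ax": 0.0, "ay": 0.0, "az": 0.0, "fingers": 1.0},
  {"x": 0.0, "y": 0.0, "z": 0.24, "ax": 0.0, "ay": 0.0, "az": 0.0, "fingers": 1.0},
  {"x": 0.0, "y": 0.0, "z": 0.24, "ax": 0.0, "ay": 0.0, "az": 0.0, "fingers": 1.0},
])

```text
t: 17.32
ee_pos: [449.2, -218.2, 76.8]
orientation: [[0.996, 0.09, -0.001], [0.09, -0.996, 0.0], [-0.001, -0.0, -1.0]]
wrist_force: [0.9, -0.2, -0.1]
grip_width: 25.1
```

jog_arm([
  {"x": 0.0, "y": 0.0, "z": 0.06, "ax": 0.0, "ay": 0.0, "az": 0.0, "fingers": 1.0},
  {"x": 0.0, "y": 0.0, "z": 0.12, "ax": 0.0, "ay": 0.0, "az": 0.0, "fingers": 1.0},
  {"x": 0.0, "y": 0.0, "z": 0.18, "ax": 0.0, "ay": 0.0, "az": 0.0, "fingers": 1.0},
  {"x": 0.0, "y": 0.0, "z": 0.24, "ax": 0.0, "ay": 0.0, "az": 0.0, "fingers": 1.0},
  {"x": 0.0, "y": 0.0, "z": 0.24, "ax": 0.0, "ay": 0.0, "az": 0.0, "fingers": 1.0},
])

```text
t: 17.95
ee_pos: [449.6, -218.9, 74.4]
orientation: [[0.996, 0.089, 0.0], [0.089, -0.996, -0.001], [0.0, 0.001, -1.0]]
wrist_force: [0.8, -2.7, -3.0]
grip_width: 25.3
```

jog_arm([
  {"x": 0.0, "y": 0.1, "z": 0.0, "ax": 0.0, "ay": 0.0, "az": 0.0, "fingers": 1.0},
  {"x": 0.0, "y": 0.15, "z": 0.06, "ax": 0.0, "ay": 0.0, "az": 0.0, "fingers": 1.0},
  {"x": 0.0, "y": 0.15, "z": 0.12, "ax": 0.0, "ay": 0.0, "az": 0.0, "fingers": 1.0},
  {"x": 0.0, "y": 0.15, "z": 0.18, "ax": 0.0, "ay": 0.0, "az": 0.0, "fingers": 1.0},
  {"x": 0.0, "y": 0.15, "z": 0.18, "ax": 0.0, "ay": 0.0, "az": 0.0, "fingers": 1.0},
])

```text
t: 18.58
ee_pos: [449.4, -219.5, 72.6]
orientation: [[0.996, 0.09, -0.001], [0.09, -0.996, 0.0], [-0.001, -0.0, -1.0]]
wrist_force: [1.2, -0.5, -0.0]
grip_width: 25.3
```

jog_arm([
  {"x": 0.0, "y": 0.0, "z": 0.1, "ax": 0.0, "ay": 0.0, "az": 0.0, "fingers": 1.0},
  {"x": 0.0, "y": 0.0, "z": 0.2, "ax": 0.0, "ay": 0.0, "az": 0.0, "fingers": 1.0},
  {"x": 0.0, "y": 0.0, "z": 0.3, "ax": 0.0, "ay": 0.0, "az": 0.0, "fingers": 1.0},
  {"x": 0.0, "y": 0.0, "z": 0.4, "ax": 0.0, "ay": 0.0, "az": 0.0, "fingers": 1.0},
  {"x": 0.0, "y": 0.0, "z": 0.5, "ax": 0.0, "ay": 0.0, "az": 0.0, "fingers": 1.0},
])

```text
t: 19.2
ee_pos: [449.5, -219.8, 67.6]
orientation: [[0.996, 0.09, -0.0], [0.09, -0.996, 0.0], [-0.0, -0.0, -1.0]]
wrist_force: [0.3, -0.7, -1.0]
grip_width: 25.3
```

jog_arm([
  {"x": 0.0, "y": 0.0, "z": 0.1, "ax": 0.0, "ay": 0.0, "az": 0.0, "fingers": 1.0},
  {"x": 0.0, "y": 0.0, "z": 0.2, "ax": 0.0, "ay": 0.0, "az": 0.0, "fingers": 1.0},
  {"x": 0.0, "y": 0.0, "z": 0.3, "ax": 0.0, "ay": 0.0, "az": 0.0, "fingers": 1.0},
  {"x": 0.0, "y": 0.0, "z": 0.4, "ax": 0.0, "ay": 0.0, "az": 0.0, "fingers": 1.0},
  {"x": 0.0, "y": 0.0, "z": 0.5, "ax": 0.0, "ay": 0.0, "az": 0.0, "fingers": 1.0},
])

```text
t: 19.82
ee_pos: [449.6, -219.8, 62.7]
orientation: [[0.996, 0.09, 0.0], [0.09, -0.996, -0.0], [0.0, 0.0, -1.0]]
wrist_force: [0.3, 0.2, -2.2]
grip_width: 25.4
```

jog_arm([
  {"x": 0.0, "y": 0.0, "z": 0.07, "ax": 0.0, "ay": 0.0, "az": 0.0, "fingers": 1.0},
  {"x": 0.0, "y": 0.0, "z": 0.14, "ax": 0.0, "ay": 0.0, "az": 0.0, "fingers": 1.0},
  {"x": 0.0, "y": 0.0, "z": 0.21, "ax": 0.0, "ay": 0.0, "az": 0.0, "fingers": 1.0},
  {"x": 0.0, "y": 0.0, "z": 0.28, "ax": 0.0, "ay": 0.0, "az": 0.0, "fingers": 1.0},
  {"x": 0.0, "y": 0.0, "z": 0.35, "ax": 0.0, "ay": 0.0, "az": 0.0, "fingers": 1.0},
])

```text
t: 20.45
ee_pos: [449.6, -219.9, 59.2]
orientation: [[0.996, 0.09, 0.0], [0.09, -0.996, -0.0], [0.0, 0.0, -1.0]]
wrist_force: [-0.2, 0.6, -0.4]
grip_width: 25.2
```

jog_arm([
  {"x": 0.0, "y": 0.0, "z": 0.04, "ax": 0.0, "ay": 0.0, "az": 0.0, "fingers": 1.0},
  {"x": 0.0, "y": 0.0, "z": 0.08, "ax": 0.0, "ay": 0.0, "az": 0.0, "fingers": 1.0},
  {"x": 0.0, "y": 0.0, "z": 0.12, "ax": 0.0, "ay": 0.0, "az": 0.0, "fingers": 1.0},
  {"x": 0.0, "y": 0.0, "z": 0.16, "ax": 0.0, "ay": 0.0, "az": 0.0, "fingers": 1.0},
  {"x": 0.0, "y": 0.0, "z": 0.2, "ax": 0.0, "ay": 0.0, "az": 0.0, "fingers": 1.0},
])

```text
t: 21.08
ee_pos: [449.6, -219.9, 58.6]
orientation: [[0.996, 0.09, 0.001], [0.09, -0.996, -0.001], [0.001, 0.001, -1.0]]
wrist_force: [-2.4, 1.1, 18.8]
grip_width: 25.3
```

The flange is seated (18.8 N, TCP at the expected 58.6). Hold for a moment, relax, then open.

jog_arm([
  {"x": 0.0, "y": 0.0, "z": 0.0, "ax": 0.0, "ay": 0.0, "az": 0.0, "fingers": 1.0},
  {"x": 0.0, "y": 0.0, "z": 0.0, "ax": 0.0, "ay": 0.0, "az": 0.0, "fingers": 1.0},
  {"x": 0.0, "y": 0.0, "z": -0.1, "ax": 0.0, "ay": 0.0, "az": 0.0, "fingers": 1.0},
  {"x": 0.0, "y": 0.0, "z": -0.1, "ax": 0.0, "ay": 0.0, "az": 0.0, "fingers": 0.55},
  {"x": 0.0, "y": 0.0, "z": -0.1, "ax": 0.0, "ay": 0.0, "az": 0.0, "fingers": 0.4},
])

```text
t: 21.7
ee_pos: [449.7, -220.0, 58.1]
orientation: [[0.996, 0.09, 0.0], [0.09, -0.996, -0.0], [0.0, 0.0, -1.0]]
wrist_force: [-0.7, 0.3, 0.8]
grip_width: 51.0
```

jog_arm([
  {"x": 0.0, "y": 0.0, "z": 0.0, "ax": 0.0, "ay": 0.0, "az": 0.0, "fingers": 0.4},
  {"x": 0.0, "y": 0.0, "z": 0.0, "ax": 0.0, "ay": 0.0, "az": 0.0, "fingers": 0.4},
  {"x": 0.0, "y": 0.0, "z": 0.0, "ax": 0.0, "ay": 0.0, "az": 0.0, "fingers": 0.4},
  {"x": 0.0, "y": 0.0, "z": -0.5, "ax": 0.0, "ay": 0.0, "az": 0.0, "fingers": 0.4},
  {"x": 0.0, "y": 0.0, "z": -1.0, "ax": 0.0, "ay": 0.0, "az": 0.0, "fingers": 0.4},
])

```text
t: 22.32
ee_pos: [449.6, -219.9, 68.6]
orientation: [[0.996, 0.09, 0.0], [0.09, -0.996, -0.0], [0.0, 0.0, -1.0]]
wrist_force: [0.1, -0.1, -0.7]
grip_width: 51.4
```

jog_arm([
  {"x": 0.0, "y": 0.0, "z": -4.0, "ax": 0.0, "ay": 0.0, "az": 0.0, "fingers": 0.4},
  {"x": 0.0, "y": 0.0, "z": -8.0, "ax": 0.0, "ay": 0.0, "az": 0.0, "fingers": 0.4},
  {"x": -1.0, "y": 0.0, "z": -12.0, "ax": 0.0, "ay": 0.0, "az": 0.0, "fingers": 0.4},
  {"x": -2.0, "y": 0.0, "z": -14.0, "ax": 0.0, "ay": 0.0, "az": 0.0, "fingers": 0.4},
  {"x": -2.0, "y": 0.0, "z": -14.0, "ax": 0.0, "ay": 0.0, "az": 0.0, "fingers": 0.4},
])

```text
t: 22.95
ee_pos: [429.8, -222.3, 209.8]
orientation: [[0.996, 0.089, 0.003], [0.089, -0.996, -0.002], [0.003, 0.002, -1.0]]
wrist_force: [0.1, 0.3, -0.1]
grip_width: 51.7
```

Run:
```python
from h import *
w=camera("wrist"); s=get_state(); save(w,"end.png",(140,40,500,310),2.2)
print(s["ee_pos"],np.round(s["wrist_force"],1), proj(w,[449.6,-219.9,91]),proj(w,[449.6,-219.9,49]))
```

```text
[ 429.82392496 -221.86225851  208.8007999 ] [-0.4  1.3 -0.1] [324.04352476 174.30284195] [323.98158961 164.89645001]
```

View pics/end.png

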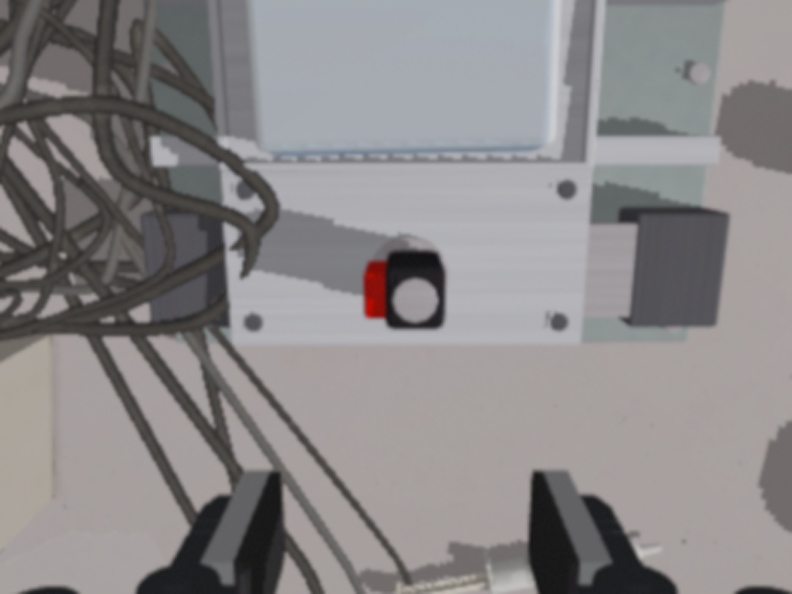

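The carriage has moved left with the pin upright in its eye: cap at (414,300), flange on the plate, red button out at (376,290). The box is still on the deck and the fingers are clear.

```bash
python3 -c "
from bench import job_done; print(job_done())"
```

```text
the job is handed in; nothing more can be done
None
```

The carriage is locked, as far as I can tell, and the job was handed in at about 23 s. `job_done` gives no verdict, so this rests on my own checks.

- **Pick-up:** I took the pin from its stand with the button squeezed in (opening about 25 mm) and carried it over the gas box into the eye.
- **Finding the hole:** I pressed the bar with about 5–7 N while dragging the carriage roughly 45 mm to the left. The vertical force then dropped to about 0, the sign that the nose had found the hole.
- **Seating and release:** I pushed the pin down until the flange met the plate. The push read about 19 N, above the 10 N you asked for on the bar. I take it to be on the plate, because the tool stopped exactly at the height expected for a seated flange. I then let go and backed off.

**Last checks:** The final picture shows the pin upright in the eye, the button out, the tip box on the deck and the gripper clear. The wrist force read near zero. The pin's cap appeared about 4 pixels from where I expected it, a few millimetres. I did not check the balls, the bar's final position or every bystander directly, but the arm's path stayed clear of the bystanders.

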